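Gauge a wheel centring ring and put it on its stand

ROBOT

A 7-joint arm with a two-finger parallel gripper is mounted at the origin on the work surface. World frame = base frame: x ahead of the robot, y to its left, z up, the work surface at z = 0. Lengths are in mm, angles in rad, forces in N, time in s.
With the tool pointing down it reaches from about 425 to 875 mm from the base axis. Payload 8.4 kg.
Tool frame: the origin (TCP) lies between the finger pads; the fingertips stand 22 mm ahead of it and the grasp point (between the pads) lies 3 mm ahead of it; z points along the fingers, y is the line along which they close (so a half turn about z gives the same grasp; the last joint's range is limited). The gripper opens to 85 mm and grips with 20 to 120 N. Pads are 22 mm wide; open, the fingers measure 114 mm over their backs; the gripper's body (76 mm by 85 mm) begins 54 mm behind the grasp point. The pads swing forward as they close: fully open they stand 13 mm farther back than shut.
Start: joints at [-1.348, 0.333, 0.04, 1.465, -0.013, 1.343, -0.059], TCP at [205.58, 616.605, 253.308] pointing down, gripper open.
Joint ranges: [-2.58, 2.58], [-0.38, 2.09], [-1.3, 1.39], [0.25, 2.4], [-1.5, 4.64], [0.08, 2.09], [-2.65, 2.65]. Speed limits (rad/s): [2.22, 2.22, 2.79, 2.79, 3.14, 3.14, 3.14].

INTERFACE

Orientations are given as a rotation vector (axis times angle).
In Python, from plant import manip, read_camera, hand_in gives the robot as it stands.
- The arm moves only by the tool carry_out, never from a script. Its argument "motion" is one flat list of numbers, 4 for each row, row after row: the shift along the tool's x, y, z each as a share of 0.8 m, from -1 to 1, then the turn about the tool's z as a share of pi rad, from -1 to 1. In form: [x, y, z, twist, x, y, z, twist, ...]. A call has 1 to 10 rows; each row is the pose to reach, as a shift and turn from the pose commanded when the call began, along the tool's axes at that moment, turning the shorter way round; what a row does not reach only later rows make up. A row lasts 1/10 s, in which the tool goes at most 50 mm and 8.59 degrees, less where a joint would pass 70% of its speed; a pose out of reach is approached as far as the arm can. A call with a number of a shift or a turn outside -1 to 1 is refused whole. A call with a gripper value outside its range is refused whole. "gripper" is the closure, from 0 (fully open) to 1 (shut), set as the call begins (left out, the last holds). The fingers move at their own pace and stop on an object; "newtons" is the grip in N (left out, the last holds). Time passes only in rows, so rows that repeat a pose let the fingers close. It gives the time, the measured TCP pose, the force, the opening and the grip force at its end, in the units of the state.
- manip.get_state(): the state, without advancing time (a new reading comes with each control period).
- read_camera(name): name is "side" or "top" or "wrist"; returns a dict with "frame" (420x560x3 uint8, blue, green, red), "vertical_fov" (degrees; the focal length in pixels is half the picture's height over the tangent of half this angle, whatever the lens; pixels are square), "cx", "cy" (the principal point, pixels), "D" ([k1, k2, p1, p2, k3] as OpenCV has them; the pictures are not rectified), "origin" and "orientation" of the camera in the world; the wrist camera has in their place "mount" (4x4, takes a point from camera to tool coordinates, whose origin is the TCP and whose axes are the flange's). Camera axes: x right, y up, looking along -z (the intrinsics and any distortion apply to the point x, -y, -z); pixel columns grow to the right and rows downward; lengths in mm; the calibration is good to about 2 mm. A picture is of the moment at which its call begins: read the wrist's pose just before it. There is no depth.
- hand_in(): hands the job in; it is judged then, once.
The state is a dict: "time_s": time; "joint_positions": joint angles; "dq": joint speeds; "tau": joint torques, N m; "eef_pos": TCP position; "orientation": TCP orientation; "wrist_force": force on the tool from outside, world axes, zero at the start; "wrist_torque": the same for the moment, N m; "opening": finger opening in mm; "finger_force": force on a finger pad.
Only numpy, scipy, OpenCV 4.12 (cv2) and the standard library are available. Lean on these libraries where they do the work, as an engineer would, in place of code of your own. Each camera call takes 0.05 s, during which the arm holds its last target. There are 200 camera calls.

TASK

Take the black ring out of the white dish and slide it down the stepped gauge until it comes to its stop, pressing it there gently but firmly for a moment to read which step it fits. Then put it over the pin of the stand for that step (tallest stand for the top step, middle stand for the middle step, shortest stand for the bottom step), lying flat on the stand's disc, and let go. Leave the two rings on the cork mat and the other small parts lying about where they are.

Things in the scene. Friction and masses are not known exactly. Their poses are not given: they have to be found in the camera images.
- gauge: the ring gauge: dark steel foot, fixed, 96 mm across, 20 mm high, with a bright steel stepped taper 63 mm tall upright at its centre. Origin: on the axis, at the foot's underside. The taper stands on a screwed stem: its underside is 26 to 38 mm above the table, differently each time and not told, so all stops shift up by 0 to 12 mm together: feel for them. Over 18 N from anything damages it
- step1 (a point): point on the gauge's axis 71.5 mm above the table: the lowest place (0 to 12 mm under the real one) where the underside of a 40 mm bore ring stops. The top step's land, 37 mm across, one dark line, reaches from 1.5 to 9.5 mm above the real stop; over it the end tapers to 22 mm across in 8 mm. Stopped rings push the taper down on its spring: 1 N preload, then 8 N per mm, 4 mm travel
- step2 (a point): as step1, 53.5 mm above the table, for a 46 mm bore ring (real stop again 0 to 12 mm higher). The middle step's land, 43 mm across, two dark lines, reaches from 1.5 to 16.5 mm above the real stop; 45 degree cones join the lands. A proper reading needs a push of more than 6 N (8 to 12 N is good) on the stopped ring, kept up for 0.3 s or more
- step3 (a point): as step1, 35.5 mm above the table, for a 52 mm bore ring (real stop again 0 to 12 mm higher), over a 60 mm flange. The bottom land, 49 mm across, three dark lines, reaches from 1.5 to 16.5 mm above the real stop. A ring has 1.5 mm play all round on its own land; held off-centre it may catch on a cone higher up, which is not its stop
- ring_a: one of three black plastic centring rings, alike outside: 64 mm outside diameter, 20 mm tall, about 40 g; lies flat. Origin: centre of its underside, on the ring's axis; z is the axis. The bore is 40, 46 or 52 mm: which ring has which bore is not told, gauge it.
- ring_b: one of three black plastic centring rings, alike outside: 64 mm outside diameter, 20 mm tall, about 40 g; lies flat. Origin: centre of its underside, on the ring's axis; z is the axis. The bore is 40, 46 or 52 mm: which ring has which bore is not told, gauge it.
- ring_c: one of three black plastic centring rings, alike outside: 64 mm outside diameter, 20 mm tall, about 40 g; lies flat. Origin: centre of its underside, on the ring's axis; z is the axis. The bore is 40, 46 or 52 mm: which ring has which bore is not told, gauge it.
- dish: shallow white ceramic dish, fixed: 176 mm across the rim, 18 mm high, flat inner floor 5 mm above the table and about 136 mm across; origin: centre of its underside. Exactly one ring lies in it, within 10 mm of its centre: that one is to be gauged
- mat: cork mat 100 x 200 x 5 mm, fixed; origin: centre of its underside; the two other rings lie on it and stay there
- post_tall: storage stand, fixed: flat dark steel disc 72 mm in diameter and 8 mm thick with an upright 16 mm steel pin at its centre whose end stands 70 mm above the table. It is the tallest of three stands that stand in any order; rings of the step 1 (40 mm bore) belong on it (origin: centre of the disc's underside). A stored ring lies flat on the disc, around the pin
- post_mid: storage stand, fixed: flat dark steel disc 72 mm in diameter and 8 mm thick with an upright 16 mm steel pin at its centre whose end stands 54 mm above the table. It is the middle in height of three stands that stand in any order; rings of the step 2 (46 mm bore) belong on it (origin: centre of the disc's underside). A stored ring lies flat on the disc, around the pin
- post_short: storage stand, fixed: flat dark steel disc 72 mm in diameter and 8 mm thick with an upright 16 mm steel pin at its centre whose end stands 38 mm above the table. It is the shortest of three stands that stand in any order; rings of the step 3 (52 mm bore) belong on it (origin: centre of the disc's underside). A stored ring lies flat on the disc, around the pin
- nut0: black hexagonal wheel lock nut, 21 mm across, 28 mm tall, loose, to be left alone; origin: centre of its underside
- nut1: black hexagonal wheel lock nut, 21 mm across, 28 mm tall, loose, to be left alone; origin: centre of its underside
- nut2: black hexagonal wheel lock nut, 21 mm across, 28 mm tall, loose, to be left alone; origin: centre of its underside
- star_bit: steel star bit 53 mm long lying flat, 13 mm thick, to be left alone
- jack_handle: yellow plastic jack handle end about 160 mm long and 30 mm high, to be left alone
Things that resemble listed ones, but are neither listed nor needed, are in the scene too. Leave any green, pink or red look-alike of the ring_b alone.

How it is judged:
By the outcome, as a careful person would: the job done as asked, in the order asked, and still so for the second after the job is handed in, with the robot touching nothing.
It also fails if it takes over 48 s, if anything falls off the work surface, if the arm or the gripper's body presses on something with over 40 N, if the wrist force passes 120 N, or if a joint passes its speed limit or range.

## Working session

There is one attempt and no reset: what is moved stays moved. The work goes in short steps, Python scripts to look and compute and a tool call to move; the robot and the scene stay as the last step left them, time stands still between calls to the robot, and variables do not carry over. Pictures are saved under pics/ and viewed, at most 10 in all, crops included, and the job is handed in when it is done.

Besides the shell and the picture viewer there is one more tool, called as name(argument=value, ...) on one line, values as JSON. carry_out: Moves the arm, as the interface text tells. Its arguments: {"type":"object","properties":{"motion":{"type":"array"},"gripper":{"type":"number"},"newtons":{"type":"number"}},"required":["motion"]}

```bash
mkdir -p pics; ls; cat > h.py <<'E'
import numpy as np, cv2
from scipy.spatial.transform import Rotation as R
from plant import manip, read_camera
def shot(name,save=None):
    s=manip.get_state(); c=read_camera(name)
    if save: cv2.imwrite(save,c["frame"])
    if "mount" in c:
        T=np.eye(4);T[:3,:3]=R.from_rotvec(s["orientation"]).as_matrix();T[:3,3]=s["eef_pos"]
        M=T@np.array(c["mount"]);c["Rm"]=M[:3,:3];c["o"]=M[:3,3]
    else:
        o=np.array(c["orientation"],float)
        c["Rm"]=o if o.shape==(3,3) else R.from_rotvec(o).as_matrix();c["o"]=np.array(c["origin"],float)
    h,w=c["frame"].shape[:2];f=h/2/np.tan(np.radians(c["vertical_fov"])/2)
    c["K"]=np.array([[f,0,c["cx"]],[0,f,c["cy"]],[0,0,1.]]);return c
def ray(c,uv):
    p=cv2.undistortPoints(np.array(uv,float).reshape(-1,1,2),c["K"],np.array(c["D"],float)).reshape(-1,2)
    return np.c_[p[:,0],-p[:,1],-np.ones(len(p))]@c["Rm"].T
def onz(c,uv,z):
    d=ray(c,uv);return c["o"]+d*((z-c["o"][2])/d[:,2])[:,None]
def proj(c,P):
    q=(np.atleast_2d(P)-c["o"])@c["Rm"];q=q*[1,-1,-1]
    return cv2.projectPoints(q,np.zeros(3),np.zeros(3),c["K"],np.array(c["D"],float))[0].reshape(-1,2)
def totool(d):
    s=manip.get_state();return R.from_rotvec(s["orientation"]).as_matrix().T@np.array(d)
E
python3 - <<'E'
from h import *
for n in("top","side","wrist"):
    c=shot(n,f"pics/{n}0.png");print(n,c["o"].round(),c["Rm"].round(2).tolist(),c["vertical_fov"],c["D"])
print(manip.get_state())
E
```

```text
pics
top [ 288.  -93. 1286.] [[0.05, 0.98, -0.22], [-1.0, 0.05, -0.01], [0.0, 0.22, 0.98]] 51.52049074149208 [-0.09739867  0.          0.          0.          0.        ]
side [ 427. -932.  579.] [[0.99, 0.05, -0.1], [-0.11, 0.52, -0.85], [0.01, 0.85, 0.52]] 53.68914287073066 [0.00414392 0.         0.         0.         0.        ]
wrist [131. 641. 372.] [[0.32, -0.9, -0.29], [0.95, 0.3, 0.1], [-0.0, -0.3, 0.95]] 62.75671574534271 [-0.08883646  0.          0.          0.          0.        ]
{'time_s': 0.15, 'joint_positions': array([-1.34817443,  0.33374022,  0.03988736,  1.46603502, -0.01339814,
        1.34329524, -0.05855501]), 'dq': array([-0.00033529, -0.00181229,  0.00125291, -0.00331863, -0.00028684,
       -0.00163555,  0.00112638]), 'tau': array([ 2.32764709e-03, -6.59044719e+01,  1.36690166e+00, -4.05869973e+01,
        1.68592273e-02,  9.61529324e-03, -1.35607135e-05]), 'eef_pos': array([205.51901049, 616.32491438, 252.64738179]), 'orientation': array([-5.03446677e-01, -3.10087911e+00,  1.89564112e-03]), 'wrist_force': array([-0.0730896,  0.1239549, -0.7021488]), 'wrist_torque': array([-0.01717141, -0.03590959, -0.01138325]), 'finger_force': 0.0, 'opening': 85.63290500393028}
```

View pics/top0.png

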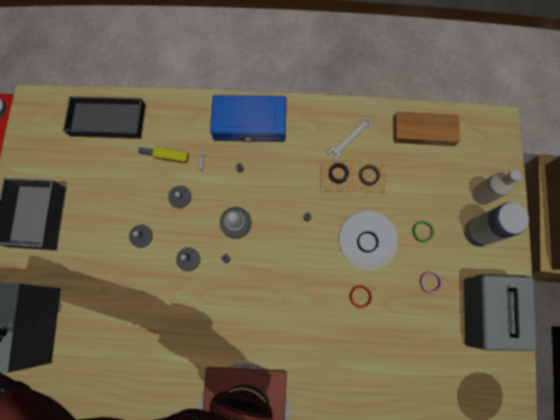

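View pics/side0.png

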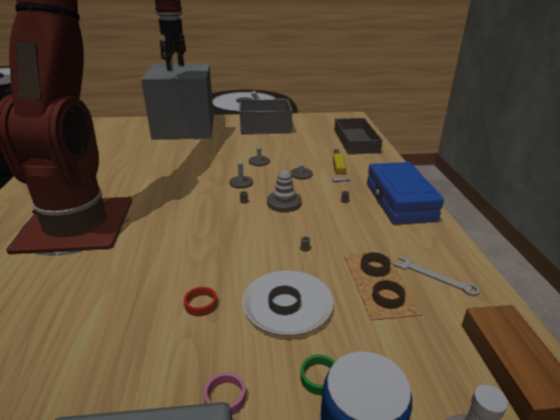

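Top view: gauge ≈(235,222), dish with ring ≈(368,240), stands ≈(180,197),(141,236),(188,259), mat with two rings ≈(352,175). Side view: gauge ≈(284,190), tall stand ≈(241,181), the others ≈(259,160) and (301,173).

```bash
python3 - <<'E'
from h import *
t=shot("top");s=shot("side")
f=t["frame"];g=cv2.cvtColor(f,cv2.COLOR_BGR2GRAY);hs=cv2.cvtColor(f,cv2.COLOR_BGR2HSV)
def blob(m,c,r):
    k=np.zeros_like(m);cv2.circle(k,c,r,255,-1);m=m&k
    cs=max(cv2.findContours(m,cv2.RETR_EXTERNAL,cv2.CHAIN_APPROX_NONE)[0],key=cv2.contourArea)
    return cv2.fitEllipse(cv2.convexHull(cs)) 
dark=((g<75)*255).astype('uint8')
e=blob(dark,(368,241),22);print("ring",e,onz(t,[e[0]],20))
white=((g>110)&(hs[...,1]<60)).astype('uint8')*255
e=blob(white,(368,240),40);print("dish",e,onz(t,[e[0]],18))
gr=((hs[...,1]<90)&(g<140)).astype('uint8')*255
for n,c in(("gauge",(235,222)),("a",(180,197)),("b",(141,236)),("c",(188,259))):
    e=blob(gr,c,20);p=onz(t,[e[0]],20 if n=="gauge" else 8)[0];print(n,np.round(e[0]+e[1],1),p.round(),"r",np.hypot(*p[:2]).round())
    for z in(8,20,38,54,70,95):print(z,proj(s,[[p[0],p[1],z]]).round().tolist(),end=' ')
    print()
E
python3 - <<'E'
import cv2
f=cv2.imread('pics/side0.png')[130:220,210:350]
t=cv2.imread('pics/top0.png')[170:280,110:270]
cv2.imwrite('pics/crop1.png',cv2.resize(f,None,fx=5,fy=5,interpolation=2))
E
```

```text
ring ((367.2445373535156, 241.53939819335938), (20.111711502075195, 20.862001419067383), 70.19000244140625) [[ 491.24898434 -335.26049296   20.        ]]
dish ((368.19775390625, 239.7154541015625), (58.276798248291016, 60.53068923950195), 134.02691650390625) [[ 497.15038904 -338.43665568   18.        ]]
gauge [234.4 222.2  31.1  34.8] [530.  60.  20.] r 534.0
8 [[282.0, 201.0]] 20 [[282.0, 197.0]] 38 [[283.0, 192.0]] 54 [[283.0, 186.0]] 70 [[283.0, 181.0]] 95 [[283.0, 173.0]] 
a [179.  195.7  23.5  24.8] [606. 236.   8.] r 651.0
8 [[301.0, 172.0]] 20 [[301.0, 169.0]] 38 [[301.0, 164.0]] 54 [[301.0, 159.0]] 70 [[301.0, 154.0]] 95 [[302.0, 146.0]] 
b [140.  239.4  30.   36.1] [466. 341.   8.] r 578.0
8 [[255.0, 160.0]] 20 [[255.0, 157.0]] 38 [[255.0, 152.0]] 54 [[254.0, 147.0]] 70 [[254.0, 142.0]] 95 [[254.0, 135.0]] 
c [187.6 258.8  24.4  39.3] [416. 192.   8.] r 458.0
8 [[240.0, 181.0]] 20 [[240.0, 177.0]] 38 [[240.0, 172.0]] 54 [[239.0, 167.0]] 70 [[239.0, 162.0]] 95 [[239.0, 154.0]]
```

View pics/crop1.png

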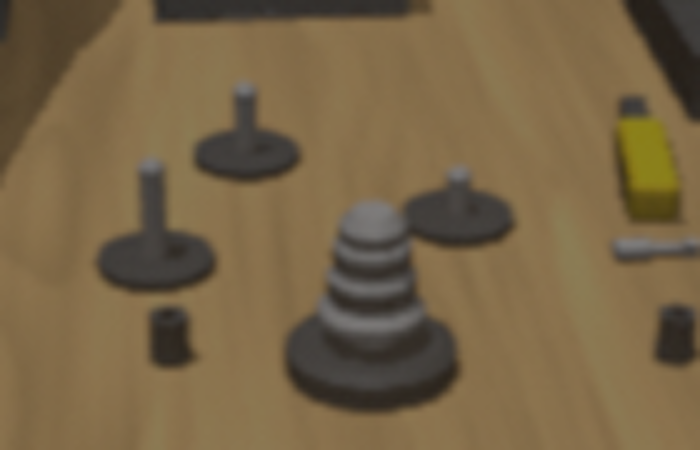

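Side crop: the tallest pin stands at the left (stand c, crop ≈(150,160)), the middle one at the back (b, ≈(245,90)), and the shortest at the right (a, ≈(458,175)). The gauge is at ≈(372,330). Now going above the gauge for a close look.

carry_out(motion=[-0.56, -0.54, 0, 0, -0.56, -0.54, 0, 0, -0.56, -0.54, 0, 0, -0.56, -0.54, 0, 0, -0.56, -0.54, 0, 0, -0.56, -0.54, 0, 0, -0.56, -0.54, 0, 0, -0.56, -0.54, 0, 0, -0.56, -0.54, 0, 0, -0.56, -0.54, 0, 0], gripper=0)

```text
time_s: 1.25
eef_pos: [437.8, 171.5, 253.6]
orientation: [0.503, 3.101, 0.001]
wrist_force: [1.7, 0.5, -0.7]
opening: 85.7
finger_force: 0.0
```

```bash
python3 - <<'E'
from h import *
import pickle
c=shot("wrist","pics/w1.png");pickle.dump(c,open("w1.pkl","wb"))
print(manip.get_state()["eef_pos"],c["o"],totool([525-437.8,60-171.5,0])/800)
for p in([416,192,70],[466,341,54],[606,236,38],[530,60,90]):print(proj(c,[p]).round())
E
```

```text
[441.42823019 163.32622786 253.84489413] [363.48446297 196.09798673 372.90148428] [-0.14833866 -0.09644604  0.00044229]
[[289. 160.]]
[[452. 159.]]
[[376. 302.]]
[[196. 318.]]
```

View pics/w1.png

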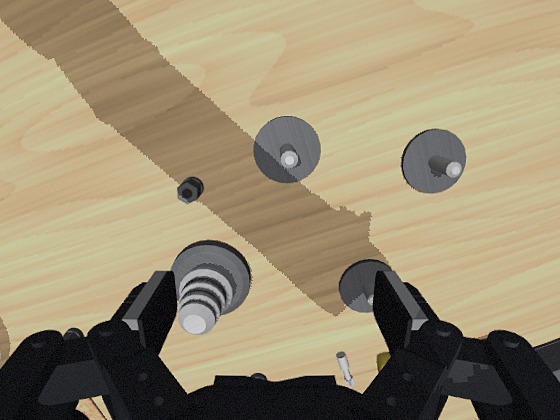

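Wrist view: tall pin tip (289,158), middle pin (454,169), gauge tip (196,323). Next: over the gauge.

carry_out(motion=[-0.18, -0.1, 0, 0, -0.18, -0.1, 0, 0, -0.18, -0.1, 0, 0, -0.18, -0.1, 0, 0, -0.18, -0.1, 0, 0, -0.18, -0.1, 0, 0])

```text
time_s: 1.9
eef_pos: [548.2, 52.6, 253.0]
orientation: [-0.503, -3.1, 0.0]
wrist_force: [-0.1, 0.4, -0.7]
opening: 85.3
finger_force: 0.0
```

```bash
python3 - <<'E'
from h import *
import pickle
c=shot("wrist","pics/w2.png");pickle.dump(c,open("w2.pkl","wb"))
print(manip.get_state()["eef_pos"],c["o"])
print(proj(c,[[530,60,90],[530,60,20]]).round())
E
```

```text
[547.93796237  53.30567888 253.12254528] [474.03759921  77.26606923 372.44297962]
[[276. 174.]
 [276. 160.]]
```

View pics/w2.png

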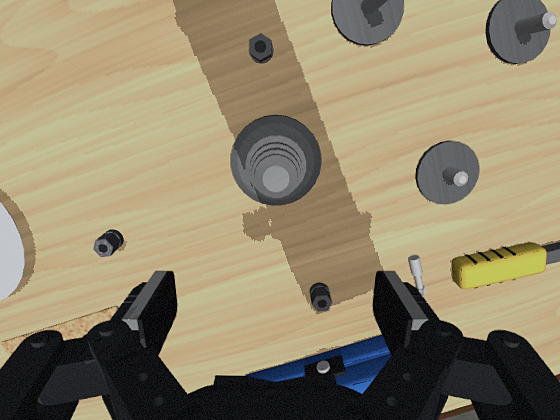

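Gauge foot centre ≈(276,161), tip disc ≈(275,179), short pin tip ≈(461,179).

```bash
python3 - <<'E'
from h import *
import pickle
c=pickle.load(open("w2.pkl","rb"));w1=pickle.load(open("w1.pkl","rb"))
def ell(c,mask,ctr,r):
    k=np.zeros(mask.shape,'uint8');cv2.circle(k,ctr,r,255,-1);m=(mask*255).astype('uint8')&k
    m=cv2.morphologyEx(m,cv2.MORPH_OPEN,np.ones((3,3)))
    cs=max(cv2.findContours(m,cv2.RETR_EXTERNAL,cv2.CHAIN_APPROX_NONE)[0],key=cv2.contourArea)
    return cv2.fitEllipse(cv2.convexHull(cs))
def lay(c):
    h=cv2.cvtColor(c["frame"],cv2.COLOR_BGR2HSV);g=cv2.cvtColor(c["frame"],cv2.COLOR_BGR2GRAY).astype(int);return h[...,1],g
S,g=lay(c)
e=ell(c,S<70,(276,163),52);print("foot",e);print(onz(c,[e[0]],19),onz(c,[e[0]],12))
print(g[179,240:312:3])
e=ell(c,g>g[179,275]-18,(275,179),16);print("tip",e,[onz(c,[e[0]],z).round(1).tolist() for z in(89,95,101)])
for n,cc,p,pd,r,z in(("short",c,(461,179),(447,172),40,38),("tall",w1,(289,158),(287,149),42,70),("mid",w1,(454,170),(433,161),42,54)):
    S,g=lay(cc);e=ell(cc,S<70,pd,r);print(n,e,onz(cc,[e[0]],6.),end='')
    e=ell(cc,g>150,p,10);print("pin",e[:2],onz(cc,[e[0]],z))
E
```

```text
foot ((274.865966796875, 160.35855102539062), (89.71527099609375, 92.61154174804688), 62.21121597290039)
[[530.36494369  58.59473932  19.        ]] [[531.48051659  58.22495037  12.        ]]
[ 99 112 114 110 110 111 110 108 148 147 147 148 151 145 146 149 156 114
 113 112 118  70  73  66]
tip ((275.4992370605469, 178.462890625), (26.03017234802246, 26.53829002380371), 74.60893249511719) [[[533.9, 57.9, 89.0]], [[532.6, 58.3, 95.0]], [[531.4, 58.7, 101.0]]]
short ((451.08154296875, 175.93057250976562), (68.54195404052734, 72.90279388427734), 46.687217712402344) [[609.88356125 238.38268821   6.        ]]pin ((460.5013122558594, 178.11074829101562), (12.269734382629395, 14.8739595413208)) [[603.38912804 233.52527506  38.        ]]
tall ((288.5177307128906, 144.93760681152344), (73.95181274414062, 81.74164581298828), 112.36750030517578) [[411.40477197 195.9340464    6.        ]]pin ((288.6006164550781, 158.01760864257812), (14.235092163085938, 17.41812515258789)) [[414.02487629 192.4970233   70.        ]]
mid ((431.3437805175781, 158.7928009033203), (76.30989074707031, 85.80052947998047), 62.818302154541016) [[474.08084524 339.76430767   6.        ]]pin ((453.4049987792969, 169.00209045410156), (13.438700675964355, 15.30666446685791)) [[476.1343639  340.12536646  54.        ]]
```

carry_out(motion=[-0.1, -0.48, 0.05, 0, -0.1, -0.48, 0.05, 0, -0.1, -0.48, 0.05, 0, -0.1, -0.48, 0.05, 0, -0.1, -0.48, 0.05, 0, -0.1, -0.48, 0.05, 0, -0.1, -0.48, 0.05, 0, -0.1, -0.48, 0.05, 0, -0.1, -0.48, 0.05, 0, -0.1, -0.48, 0.05, 0])

```text
time_s: 2.95
eef_pos: [502.8, -337.1, 213.0]
orientation: [-0.504, -3.1, -0.001]
wrist_force: [-0.1, 0.5, -0.1]
opening: 85.5
finger_force: 0.0
```

```bash
python3 - <<'E'
from h import *
c=shot("wrist","pics/w3.png")
s=manip.get_state();print(s["eef_pos"],s["joint_positions"],totool([0,1,0]))
g=cv2.cvtColor(c["frame"],cv2.COLOR_BGR2GRAY)
m=((g<70)*255).astype('uint8');u=proj(c,[[492,-336,15]])[0];print(u)
for q in cv2.findContours(m,cv2.RETR_LIST,cv2.CHAIN_APPROX_NONE)[0]:
    if len(q)>60:
        e=cv2.fitEllipse(q)
        if np.hypot(*(np.array(e[0])-u))<60: print(e,onz(c,[e[0]],25),onz(c,[e[0]],15))
E
```

```text
[ 503.55239436 -335.7830694   213.10558231] [-0.1392349   0.33796582  0.81817305  1.66463427 -0.25887611  1.25226433
  1.98333561] [0.31481178 0.94915307 0.0014099 ]
[272.11036025 175.39118337]
((271.6597900390625, 174.57806396484375), (51.94961166381836, 54.622459411621094), 92.01822662353516) [[ 489.15972478 -335.406277     25.        ]] [[ 491.12852029 -336.15161419   15.        ]]
((271.71649169921875, 176.12435913085938), (67.1314926147461, 67.6579360961914), 8.943531036376953) [[ 490.53374373 -335.81699822   25.        ]] [[ 492.54722969 -336.57569426   15.        ]]
```

View pics/w3.png

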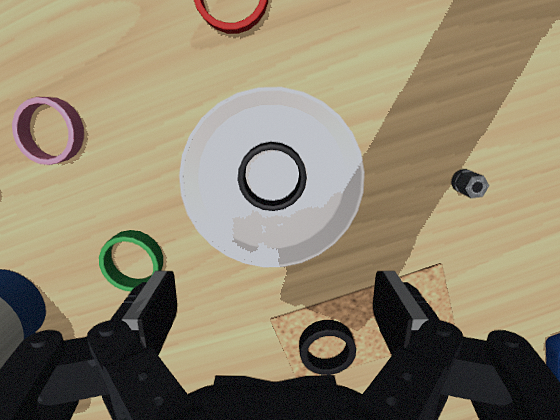

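Ring centre ≈(272,176), about (491.5,-336). The dish is clear for the fingers. Descending.

carry_out(motion=[0.014, -0.004, 0.05, 0, 0.014, -0.004, 0.11, 0, 0.014, -0.004, 0.16, 0, 0.014, -0.004, 0.2, 0, 0.014, -0.004, 0.22, 0, 0.014, -0.004, 0.23, 0, 0.014, -0.004, 0.235, 0, 0.014, -0.004, 0.235, 0])

```text
time_s: 3.8
eef_pos: [492.2, -337.0, 26.3]
orientation: [0.502, 3.1, -0.0]
wrist_force: [-0.0, 0.2, -0.4]
opening: 85.5
finger_force: 0.0
```

carry_out(motion=[0, 0, 0, 0, 0, 0, 0, 0, 0, 0, 0, 0, 0, 0, 0, 0, 0, 0, 0, 0, 0, 0, 0, 0], gripper=0.6, newtons=50)

```text
time_s: 4.4
eef_pos: [492.1, -337.4, 27.0]
orientation: [0.503, 3.099, 0.0]
wrist_force: [-2.8, 2.8, 9.7]
opening: 61.2
finger_force: 53.8
```

carry_out(motion=[0, 0, 0, 0, 0, 0, 0, 0, 0, 0, -0.005, 0, 0, 0, -0.005, 0, 0, 0, -0.005, 0], gripper=0.1)

```text
time_s: 4.9
eef_pos: [491.4, -337.1, 29.5]
orientation: [0.503, 3.101, -0.0]
wrist_force: [-0.6, 0.2, -0.5]
opening: 76.8
finger_force: 0.0
```

carry_out(motion=[0, 0, 0, 0, 0, 0, 0, 0, 0, 0, 0, 0, 0, 0, 0, 0, 0, 0, 0, 0, 0, 0, 0, 0], gripper=0.6, newtons=50)

```text
time_s: 5.5
eef_pos: [491.4, -337.1, 29.8]
orientation: [0.503, 3.101, 0.0]
wrist_force: [-2.0, 2.6, 6.9]
opening: 60.7
finger_force: 54.1
```

carry_out(motion=[0, 0, -0.03, 0, 0, 0, -0.09, 0, 0, 0, -0.15, 0, 0, 0, -0.21, 0, 0, 0, -0.25, 0, 0, 0, -0.25, 0, 0, 0, -0.25, 0])

```text
time_s: 6.2
eef_pos: [491.5, -337.0, 229.5]
orientation: [0.503, 3.1, 0.0]
wrist_force: [-0.1, 0.5, -0.7]
opening: 61.2
finger_force: 54.8
```

carry_out(motion=[0.11, 0.485, 0, 0, 0.11, 0.485, 0, 0, 0.11, 0.485, 0, 0, 0.11, 0.485, 0, 0, 0.11, 0.485, 0, 0, 0.11, 0.485, 0, 0, 0.11, 0.485, 0, 0, 0.11, 0.485, 0, 0, 0.11, 0.485, 0, 0, 0.11, 0.485, 0, 0])

```text
time_s: 7.2
eef_pos: [529.7, 60.0, 227.5]
orientation: [-0.498, -3.099, 0.003]
wrist_force: [-0.5, -0.9, 0.2]
opening: 61.0
finger_force: 54.8
```

```bash
python3 - <<'E'
from h import *
import pickle
c=shot("wrist","pics/w4.png");pickle.dump(c,open("w4.pkl","wb"))
s=manip.get_state();print(s["eef_pos"],s["wrist_force"],s["opening"],totool([531.5-s["eef_pos"][0],58.5-s["eef_pos"][1],0]))
E
```

```text
[529.84803783  58.41279156 227.8646801 ] [-0.45995347 -0.18431001 -0.26985636] 60.87079492374972 [-1.53979111  0.60465763 -0.00410231]
```

View pics/w4.png

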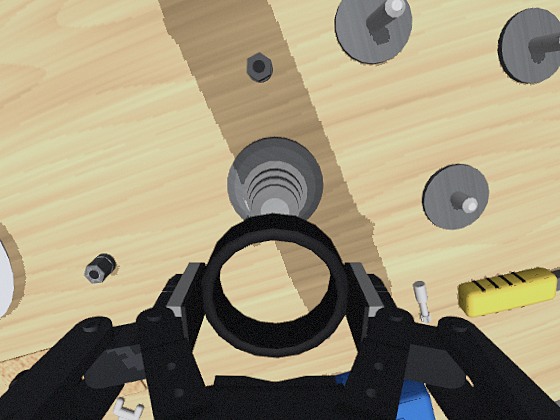

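The ring is held level, with its hole ≈(275,283) and outer edges at rows ≈213 to 357. The gauge tip is just behind it at ≈(275,208).

```bash
python3 - <<'E'
from h import *
import pickle
c=pickle.load(open("w4.pkl","rb"));g=cv2.cvtColor(c["frame"],cv2.COLOR_BGR2GRAY).astype(int)
E=np.array([529.85,58.41,227.86]);zt,zb=E[2]-4.8,E[2]-24.8
X=totool([0,0,0]);Rt=R.from_rotvec(manip.get_state()["orientation"]).as_matrix()
for col in(270,276,282):
    p=g[195:375,col];ed=[195+i for i in range(1,len(p)) if (p[i]<52)!=(p[i-1]<52)];print(col,ed)
    for r in ed:
        print(r,[((onz(c,[[col,r-.5]],z)[0]-E)@Rt).round(1)[:2].tolist() for z in(zt,zb)])
p=g[290,190:365];print([190+i for i in range(1,len(p)) if (p[i]<52)!=(p[i-1]<52)])
m=((g>52)*255).astype('uint8')
for q in cv2.findContours(m,cv2.RETR_LIST,cv2.CHAIN_APPROX_NONE)[0]:
    if cv2.pointPolygonTest(q,(275,283),False)>0 and cv2.contourArea(q)<20000:
        x,y,w,h=cv2.boundingRect(q);print("hole",x,y,w,h)
        for u in((x,y+h*.55),(x+w,y+h*.55)):print([((onz(c,[u],z)[0]-E)@Rt).round(1)[:2].tolist() for z in(zt,zb)])
E
```

```text
270 [214, 231, 232, 233, 234, 240, 323, 357]
214 [[37.7, -0.5], [31.1, -0.8]]
231 [[30.8, -0.5], [23.1, -0.8]]
232 [[30.4, -0.5], [22.6, -0.8]]
233 [[30.0, -0.5], [22.1, -0.8]]
234 [[29.6, -0.5], [21.6, -0.8]]
240 [[27.1, -0.5], [18.7, -0.8]]
323 [[-11.2, -0.6], [-25.7, -1.0]]
357 [[-29.3, -0.7], [-46.8, -1.0]]
276 [214, 230, 232, 240, 324, 357]
214 [[37.7, 1.8], [31.1, 1.9]]
230 [[31.2, 1.8], [23.6, 1.9]]
232 [[30.4, 1.8], [22.6, 1.9]]
240 [[27.1, 1.8], [18.7, 1.9]]
324 [[-11.7, 1.9], [-26.3, 2.0]]
357 [[-29.3, 2.0], [-46.8, 2.1]]
282 [215, 233, 234, 241, 323, 357]
215 [[37.3, 4.1], [30.6, 4.5]]
233 [[30.0, 4.1], [22.1, 4.6]]
234 [[29.6, 4.1], [21.6, 4.6]]
241 [[26.7, 4.1], [18.3, 4.6]]
323 [[-11.2, 4.5], [-25.7, 5.0]]
357 [[-29.3, 4.6], [-46.8, 5.2]]
[223, 328, 362]
hole 220 240 111 84
[[6.3, -21.1], [-5.4, -24.7]]
[[6.4, 24.4], [-5.2, 28.1]]
```

carry_out(motion=[-0.0025, -0.0013, 0.05, 0, -0.0025, -0.0013, 0.09, 0, -0.0025, -0.0013, 0.11, 0, -0.0025, -0.0013, 0.113, 0, -0.0025, -0.0013, 0.113, 0])

```text
time_s: 7.75
eef_pos: [531.9, 55.8, 138.8]
orientation: [-0.507, -3.1, 0.001]
wrist_force: [-0.1, 0.0, 0.3]
opening: 60.9
finger_force: 54.8
```

```bash
python3 - <<'E'
from h import *
import pickle
c=shot("wrist","pics/w5.png");pickle.dump(c,open("w5.pkl","wb"))
s=manip.get_state();print(s["eef_pos"],s["wrist_force"])
E
```

```text
[532.51506569  56.26946666 139.53883597] [ 0.29940052 -0.39114126 -0.51048201]
```

View pics/w5.png

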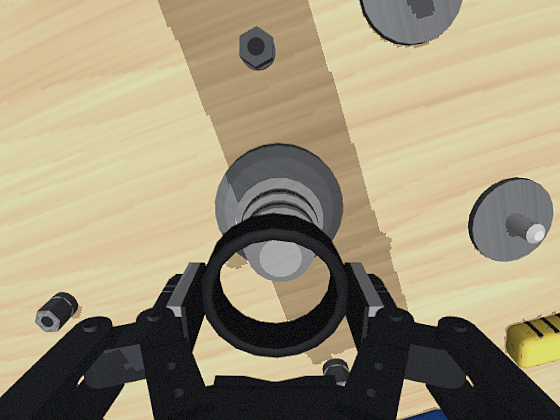

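The tip shows through the ring at ≈(280,258), slightly right of the hole's centre column (≈275.5).

```bash
python3 - <<'E'
from h import *
import pickle
c=pickle.load(open("w5.pkl","rb"));g=cv2.cvtColor(c["frame"],cv2.COLOR_BGR2GRAY).astype(int)
E=manip.get_state()["eef_pos"];Rt=R.from_rotvec(manip.get_state()["orientation"]).as_matrix()
print(g[258,240:322:2]);print(g[235:292:2,280])
v=np.median(g[254:262,276:284]);m=((g>v-17)&(g<v+25)).astype('uint8')*255
k=np.zeros_like(m);cv2.circle(k,(280,258),28,255,-1);m=cv2.morphologyEx(m&k,cv2.MORPH_OPEN,np.ones((5,5)))
q=max(cv2.findContours(m,cv2.RETR_EXTERNAL,cv2.CHAIN_APPROX_NONE)[0],key=cv2.contourArea);e=cv2.fitEllipse(cv2.convexHull(q));print(e)
for z in(89,93,97,101):
    a=[((onz(c,[u],z)[0]-E)@Rt)[:2] for u in((e[0]),(e[0][0]-max(e[1])/2,e[0][1]),(e[0][0]+max(e[1])/2,e[0][1]))]
    print(z,a[0].round(1),"dia",np.hypot(*(a[2]-a[1])).round(1))
E
```

```text
[154 156 107  59 135 131 132 131 132 129 167 166 168 169 170 167 170 166
 171 172 170 167 167 166 166 168 169 170 170 170 175 131 136 134 135 136
 137 148 148 152  76]
[ 42  42  29 170 166 166 167 167 170 167 169 173 167 168 165 170 173 171
 171 165 174 122 123 132 151 151 151 152 145]
((280.1035461425781, 257.62750244140625), (36.76365280151367, 43.0153923034668), 90.02757263183594)
89 [-2.7  2.1] dia 23.3
93 [-0.7  2.1] dia 22.7
97 [1.2 2. ] dia 22.2
101 [3.1 2. ] dia 21.6
```

carry_out(motion=[0.0005, 0.0005, 0.01, 0, 0.0005, 0.0005, 0.02, 0, 0.0005, 0.0005, 0.03, 0, 0.0005, 0.0005, 0.034, 0, 0.0005, 0.0005, 0.038, 0, 0.0005, 0.0005, 0.04, 0])

```text
time_s: 8.4
eef_pos: [531.8, 57.8, 106.6]
orientation: [-0.503, -3.101, 0.0]
wrist_force: [-0.1, -0.7, -0.1]
opening: 60.5
finger_force: 54.8
```

carry_out(motion=[0, 0, 0.002, 0, 0, 0, 0.004, 0, 0, 0, 0.006, 0, 0, 0, 0.006, 0])

```text
time_s: 8.8
eef_pos: [531.8, 57.8, 102.0]
orientation: [-0.503, -3.101, 0.0]
wrist_force: [-0.5, 0.3, -0.3]
opening: 61.2
finger_force: 54.8
```

carry_out(motion=[0, 0, 0.002, 0, 0, 0, 0.004, 0, 0, 0, 0.005, 0, 0, 0, 0.005, 0])

```text
time_s: 9.2
eef_pos: [531.8, 57.8, 98.0]
orientation: [-0.503, -3.101, 0.0]
wrist_force: [0.4, -0.1, -0.5]
opening: 61.0
finger_force: 54.8
```

carry_out(motion=[0, 0, 0.003, 0, 0, 0, 0.006, 0, 0, 0, 0.009, 0, 0, 0, 0.009, 0])

```text
time_s: 9.6
eef_pos: [531.6, 57.7, 90.5]
orientation: [-0.503, -3.1, 0.001]
wrist_force: [-1.0, 0.2, -0.4]
opening: 61.1
finger_force: 54.8
```

carry_out(motion=[0, 0, 0.001, 0, 0, 0, 0.002, 0, 0, 0, 0.003, 0, 0, 0, 0.004, 0, 0, 0, 0.004, 0])

```text
time_s: 10.1
eef_pos: [531.8, 57.8, 87.6]
orientation: [-0.503, -3.101, 0.0]
wrist_force: [0.0, 0.5, 0.2]
opening: 61.0
finger_force: 54.8
```

carry_out(motion=[0, 0, 0.001, 0, 0, 0, 0.002, 0, 0, 0, 0.003, 0, 0, 0, 0.004, 0, 0, 0, 0.004, 0])

```text
time_s: 10.6
eef_pos: [531.8, 57.8, 84.4]
orientation: [-0.503, -3.101, 0.0]
wrist_force: [-0.5, -0.3, -1.0]
opening: 60.9
finger_force: 54.8
```

carry_out(motion=[0, 0, 0.001, 0, 0, 0, 0.002, 0, 0, 0, 0.003, 0, 0, 0, 0.004, 0, 0, 0, 0.004, 0])

```text
time_s: 11.1
eef_pos: [531.8, 57.8, 81.2]
orientation: [-0.503, -3.101, 0.0]
wrist_force: [0.4, 0.1, -0.2]
opening: 60.7
finger_force: 54.8
```

carry_out(motion=[0, 0, 0.001, 0, 0, 0, 0.002, 0, 0, 0, 0.003, 0, 0, 0, 0.004, 0, 0, 0, 0.004, 0])

```text
time_s: 11.6
eef_pos: [531.8, 57.8, 78.0]
orientation: [-0.503, -3.101, 0.0]
wrist_force: [0.4, 0.4, -0.2]
opening: 60.6
finger_force: 54.8
```

carry_out(motion=[0, 0, 0.001, 0, 0, 0, 0.002, 0, 0, 0, 0.003, 0, 0, 0, 0.004, 0, 0, 0, 0.005, 0, 0, 0, 0.005, 0])

```text
time_s: 12.2
eef_pos: [531.8, 57.8, 74.0]
orientation: [-0.503, -3.101, 0.0]
wrist_force: [-0.5, -0.2, -1.3]
opening: 61.0
finger_force: 54.8
```

carry_out(motion=[0, 0, 0.001, 0, 0, 0, 0.002, 0, 0, 0, 0.003, 0, 0, 0, 0.003, 0])

```text
time_s: 12.6
eef_pos: [531.8, 57.8, 71.6]
orientation: [-0.503, -3.101, 0.0]
wrist_force: [-0.1, -0.7, -1.4]
opening: 61.2
finger_force: 54.8
```

carry_out(motion=[0, 0, 0.001, 0, 0, 0, 0.002, 0, 0, 0, 0.003, 0, 0, 0, 0.003, 0])

```text
time_s: 13.0
eef_pos: [531.9, 57.9, 69.3]
orientation: [-0.503, -3.101, -0.0]
wrist_force: [0.7, 0.8, 0.8]
opening: 60.8
finger_force: 54.9
```

carry_out(motion=[0, 0, 0.0005, 0, 0, 0, 0.001, 0, 0, 0, 0.001, 0])

```text
time_s: 13.3
eef_pos: [532.0, 57.9, 68.7]
orientation: [0.503, 3.101, 0.0]
wrist_force: [-0.3, 0.7, 3.4]
opening: 61.3
finger_force: 55.2
```

carry_out(motion=[0, 0, 0.0008, 0, 0, 0, 0.0016, 0, 0, 0, 0.0016, 0, 0, 0, 0.0016, 0])

```text
time_s: 13.7
eef_pos: [532.2, 58.0, 67.7]
orientation: [0.503, 3.101, 0.001]
wrist_force: [-2.5, 0.7, 6.8]
opening: 61.0
finger_force: 55.7
```

carry_out(motion=[0, 0, 0.0008, 0, 0, 0, 0.0011, 0, 0, 0, 0.0011, 0, 0, 0, 0.0011, 0, 0, 0, 0.0011, 0, 0, 0, 0.0011, 0, 0, 0, 0.0011, 0])

```text
time_s: 14.4
eef_pos: [532.3, 58.0, 67.1]
orientation: [0.503, 3.1, 0.001]
wrist_force: [-3.3, 0.7, 9.6]
opening: 61.0
finger_force: 56.0
```

carry_out(motion=[0, 0, 0, 0, 0, 0, 0, 0, 0, 0, -0.01, 0, 0, 0, -0.04, 0, 0, 0, -0.09, 0, 0, 0, -0.135, 0, 0, 0, -0.135, 0])

```text
time_s: 15.1
eef_pos: [534.4, 57.7, 179.1]
orientation: [0.503, 3.094, 0.005]
wrist_force: [1.9, 0.2, -0.7]
opening: 60.7
finger_force: 54.8
```

carry_out(motion=[-0.016, 0.236, 0, 0, -0.016, 0.236, 0, 0, -0.016, 0.236, 0, 0, -0.016, 0.236, 0, 0, -0.016, 0.236, 0, 0, -0.016, 0.236, 0, 0, -0.016, 0.236, 0, 0])

```text
time_s: 15.8
eef_pos: [603.6, 231.2, 173.9]
orientation: [-0.506, -3.1, 0.002]
wrist_force: [0.7, -0.7, -0.1]
opening: 60.7
finger_force: 54.8
```

```bash
python3 - <<'E'
from h import *
c=shot("wrist","pics/w6.png");s=manip.get_state();print(s["eef_pos"],s["wrist_force"])
E
```

```text
[603.69962216 231.05643265 174.20661066] [ 0.68498781 -0.47804165 -0.28278991]
```

View pics/w6.png

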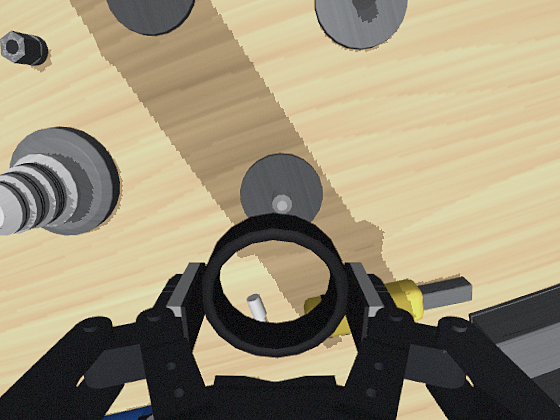

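Pin tip ≈(282,204), star bit ≈(256,307), yellow handle ≈(305–420,285–325). Checking the pin position and finger clearances.

```bash
python3 - <<'E'
from h import *
import pickle
c=shot("wrist");s=manip.get_state();E=s["eef_pos"];Rt=R.from_rotvec(s["orientation"]).as_matrix()
t=lambda c,u,z:((onz(c,[u],z)[0]-E)@Rt).round(1)[:2]
print("pin",t(c,(282,204),38),E,s["wrist_force"])
w=pickle.load(open("w2.pkl","rb"))
for n,u,z in(("pin",(460.5,178),38),("bit",(413,257),7),("bit",(421,292),7),("handle",(453,265),25),("handle",(457,287),20),("handle",(545,245),25)):print(n,t(w,u,z))
E
```

```text
pin [1.1 5.4] [603.75617248 231.17664294 174.42132024] [ 0.15933673 -0.51589273 -0.63486615]
pin [1.2 2.1]
bit [-101.4  -23.1]
bit [-149.2   -6.3]
handle [-103.5   17.9]
handle [-135.5   31.2]
handle [-80.2 129.6]
```

carry_out(motion=[0.0005, 0.0035, 0.03, 0, 0.0005, 0.0035, 0.07, 0, 0.0005, 0.0035, 0.11, 0, 0.0005, 0.0035, 0.14, 0, 0.0005, 0.0035, 0.16, 0, 0.0005, 0.0035, 0.17, 0, 0.0005, 0.0035, 0.174, 0, 0.0005, 0.0035, 0.174, 0])

```text
time_s: 16.7
eef_pos: [604.7, 235.6, 35.8]
orientation: [0.504, 3.1, 0.001]
wrist_force: [0.0, 0.3, 0.5]
opening: 61.3
finger_force: 54.8
```

carry_out(motion=[0, 0, 0.001, 0, 0, 0, 0.002, 0, 0, 0, 0.0025, 0, 0, 0, 0.0025, 0])

```text
time_s: 17.1
eef_pos: [604.4, 235.7, 33.4]
orientation: [0.503, 3.101, 0.0]
wrist_force: [0.3, -0.0, -0.4]
opening: 61.0
finger_force: 54.8
```

carry_out(motion=[0, 0, 0.001, 0, 0, 0, 0.0015, 0, 0, 0, 0.0015, 0])

```text
time_s: 17.4
eef_pos: [604.4, 235.7, 32.9]
orientation: [0.503, 3.101, 0.001]
wrist_force: [-2.8, -1.6, 8.1]
opening: 60.8
finger_force: 55.8
```

Contact with the disc. Releasing and retracting.

carry_out(motion=[0, 0, 0, 0, 0, 0, -0.001, 0, 0, 0, -0.001, 0, 0, 0, -0.001, 0, 0, 0, -0.001, 0, 0, 0, -0.001, 0], gripper=0)

```text
time_s: 18.0
eef_pos: [604.2, 235.6, 32.7]
orientation: [-0.503, -3.101, 0.0]
wrist_force: [0.5, -0.3, -0.4]
opening: 85.1
finger_force: 0.0
```

carry_out(motion=[0, 0, -0.01, 0, 0, 0, -0.03, 0, 0, 0, -0.06, 0, 0, 0, -0.11, 0, 0, 0, -0.16, 0, 0.04, 0, -0.2, 0, -0.04, 0, -0.22, 0, -0.04, 0, -0.22, 0])

```text
time_s: 18.8
eef_pos: [636.6, 225.1, 213.6]
orientation: [0.501, 3.096, 0.006]
wrist_force: [0.7, -1.4, 0.2]
opening: 85.4
finger_force: 0.0
```

```bash
python3 - <<'E'
from h import *
c=shot("wrist","pics/w7.png");s=manip.get_state();print(s["eef_pos"],s["wrist_force"],s["opening"])
t=shot("side")["frame"]
a=cv2.resize(c["frame"],None,fx=.7,fy=.7);b=cv2.resize(t[130:220,210:350],(392,252),interpolation=2)
a[:]=a;out=np.zeros((294,784,3),'uint8');out[:,:392]=a;out[:252,392:]=b;cv2.imwrite("pics/f.png",out)
E
```

```text
[638.16606935 223.37605529 212.92670483] [-0.69681439 -2.00936108  0.38188705] 85.2929713870596
```

View pics/f.png

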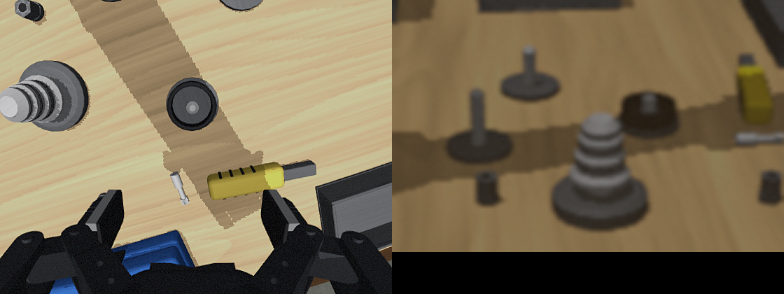

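The ring lies flat around the short pin at ≈(192,104), and the side view shows it level as well.

```bash
python3 -c "
from plant import hand_in;print(hand_in())"
```

```text
the job is handed in; nothing more can be done
None
```

The ring from the dish stopped on the bottom step (52 mm bore), where I pressed it at about 10 N; it now lies flat around the pin of the shortest stand, and the job is handed in at about 19 s.

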